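Scan in the urgent specimen jar

ROBOT

A 6-joint arm with a two-finger parallel gripper is mounted at the origin on the work surface. World frame = base frame: x ahead of the robot, y to its left, z up, the work surface at z = 0. Lengths are in m, angles in rad, forces in N, time in s.
With the tool pointing down it reaches from about 0.275 to 0.875 m from the base axis. Payload 12.5 kg.
Tool frame: the origin (TCP) lies midway between the tips of the shut fingers; the grasp point (between the pads) lies 19 mm behind it; z points along the fingers, y is the line along which they close (so a half turn about z gives the same grasp; the last joint's range is limited). The gripper opens to 85 mm and grips with 20 to 120 N. Pads are 22 mm wide; open, the fingers measure 114 mm over their backs; the gripper's body (76 mm by 85 mm) begins 54 mm behind the grasp point. The pads swing forward as they close: fully open they stand 13 mm farther back than shut.
Start: joints at [-1.206, 0.351, 1.652, -0, 1.139, -0.085], TCP at [0.239, -0.495, 0.231] pointing down, gripper open.
Joint ranges: [-2.75, 2.75], [-0.79, 2.1], [0.01, 2.65], [-1.57, 4.71], [0.07, 3.14], [-2.87, 2.87]. Speed limits (rad/s): [2.22, 2.22, 2.79, 3.14, 3.14, 3.14].

INTERFACE

Orientations are given as a unit quaternion [x, y, z, w].
In Python, from workcell import arm gives the robot as it stands.
- The arm moves only by the shell command python3 -m crank 'ROWS' [OPENING]. ROWS is JSON, a list of rows, each an object of numbers: "x", "y", "z": the shift along the tool's x, y, z each as a share of 30 mm, from -1 to 1; "ax", "ay", "az": the turn, a rotation vector about the tool's x, y, z each as a share of 6 degrees, from -1 to 1. In form: [{"x": .., "y": .., "z": .., "ax": .., "ay": .., "az": ..}, ...]. A call has 1 to 12 rows; each row shifts and turns the commanded pose from where the row before left it, along the tool's axes as they then stand; what a row does not reach is not made up. A row lasts 1/12 s, in which the tool goes at most 41.7 mm and 7.16 degrees, less where a joint would pass 70% of its speed; a pose out of reach is approached as far as the arm can. A call with a number of a shift or a turn outside -1 to 1 is refused whole. A call with a gripper value outside its range is refused whole. OPENING is the opening, from 0 (shut) to 1 (fully open), set as the call begins (- or left out, the last holds). The fingers move at their own pace and stop on an object; the grip force is fixed at half the most. Time passes only in rows, so rows that do not move let the fingers close. It gives the time, the measured TCP pose, the force, the opening and the grip force at its end, in the units of the state.
- arm.state(): the state, without advancing time (a new reading comes with each control period).
- arm.grab_frame(name): name is "scene" or "side" or "wrist"; returns the picture (384x512x3 uint8, red, green, blue); there is no depth.
- arm.camera_model(name): a dict with "camera_matrix" (3x3 intrinsics, pixels), "R" (3x3) and "t" (3): a world point X has camera coordinates R X + t. Camera axes: x right, y down, z forward; pixel columns grow to the right and rows downward; lengths in m; the calibration is good to about 2 mm. A picture is of the moment at which its call begins: read the wrist's pose just before it. camera_model takes no time and is no camera call; for the wrist camera it gives the pose at the moment of the call.
- arm.finish_job(): hands the job in; it is judged then, once.
Trained networks look in the newest picture that a camera, given by its name, has taken for a name from the list of things; names that differ only in an ending like _2 or _b are one class to them, and where a whole thing is asked for, a point or a joint stands for the part that bears it (a point fixed in the world has none). Each returns a list of dicts, best first, with "conf" (0 to 1); they miss things now and then, are a little off and sometimes report something else, mostly with a low value. They report only what shows in the picture. A call takes as long as a camera call. They do not tell look-alikes from the thing itself.
- arm.boxes_of(camera, label): "position" ([x, y, z] in m, in the coordinates of the camera as it stood for that picture, good to about 4 mm: the middle of the surface that is visible of it).
- arm.masks_of(camera, label): "region" (384x512 bool, what is visible of it).
- arm.landmark_of(camera, label): "position" ([x, y, z] in m, in the coordinates of the camera as it stood for that picture, good to about 4 mm: a listed point, or the origin of a listed thing).
The state is a dict: "time_s": time; "joint_positions": joint angles; "joint_velocities": joint speeds; "joint_torque": joint torques, N m; "ee_pos": TCP position; "tool_rot": TCP orientation; "contact_force": force on the tool from outside, world axes, zero at the start; "torque": the same for the moment, N m; "width": finger opening in m; "grip_force": force on a finger pad.
Only numpy, scipy, OpenCV 4.12 (cv2) and the standard library are available. Lean on these libraries where they do the work, as an engineer would, in place of code of your own. Each camera call takes 0.05 s, during which the arm holds its last target. There are 200 camera calls.

TASK

Scan in the red-capped specimen jar: stand it upright, wholly on the round pad of the barcode reader, with its barcode label squarely facing the reader's window, and let go of it. Then press the green key on top of the reader right down to read it and let the key come up again, leaving the jar standing as you set it. Set the jar down rather than dropping it, do not tip it over, and leave the other two jars and the culture dishes where they are.

Things in the scene. Friction and masses are not known exactly. Their poses are not given: they have to be found in the camera images.
- jar_red: Loose amber specimen jar, red cap: upright cylinder 53 mm across, 75 mm tall with its 17 mm cap, about 120 g. Origin at the centre of its underside, z up. +x points out through the middle of its white barcode label (75 degrees of the side); a white paper strip, 9 mm wide, runs over the cap's top from middle to rim on that same side.
- jar_red_label (a point): Middle of the red-capped jar's barcode label, on its side, 26.5 mm out along the jar's +x and 30 mm above its underside.
- reader: Fixed barcode reader: grey base plate 110 mm wide, 14 mm high, from x = -165 to +50 mm, with a round black, yellow-ringed pad (84 mm across, flush), and a white head block 100 mm wide, 90 mm high, from x = -160 to -80 mm. Origin on the bench under the pad's centre, z up, +x from head to pad, the way the window looks: so the jar's +x must point along the reader's -x.
- reader_pad (a point): Centre of the round pad on the base plate's top face, 14 mm above the bench; axes as the reader's.
- reader_window (a point): Centre of the dark red window in the head's face, 80 mm from the pad's centre and 47 mm above the bench. A red stripe on the head's top runs along the edge over the window.
- scan_key (a joint): Travel of the green spring-loaded scan key: 0 up, 0.006 m fully down (about 5 N). It is pressed straight down.
- scan_key_top (a point): Centre of the top face of the green key (round, 32 mm across, in a black housing) on top of the reader's head, 122 mm behind the pad's centre.
- jar_blue: Loose amber specimen jar, blue cap: upright cylinder 53 mm across, 75 mm tall with its 17 mm cap, about 120 g. Origin at the centre of its underside, z up. +x points out through the middle of its white barcode label (75 degrees of the side); a white paper strip, 9 mm wide, runs over the cap's top from middle to rim on that same side. Leave alone.
- jar_green: Loose amber specimen jar, green cap: upright cylinder 53 mm across, 75 mm tall with its 17 mm cap, about 120 g. Origin at the centre of its underside, z up. +x points out through the middle of its white barcode label (75 degrees of the side); a white paper strip, 9 mm wide, runs over the cap's top from middle to rim on that same side. Leave alone.
- dishes: Stack of two clear culture dishes, loose: 90 mm across, 31 mm tall. Origin at the centre of the underside. Leave alone.
There are look-alikes about, which are no part of the job. Several things have the shape of the reader; the one meant has the colours described above.

How it is judged:
On the way, in this order (a step that is already met when the one before it is completed fails the run):
1. the red-capped jar stands released on the pad with its label facing the window (horizontal distance between jar_red and reader_pad below 0.016 m and z of jar_red in the frame of reader_pad between -0.004 and 0.004 m and angle between jar_red's own z axis and vertical below 0.1 rad and angle between the x axis of jar_red and the x axis of reader, either way round below 0.28 rad and horizontal distance between jar_red_label and reader_window below 0.08 m and contact force between jar_red and the fingers below 0.1 N and linear speed of jar_red below 0.02 m/s), for 0.2 s.
2. the scan key is pressed down (over 4 mm) while the jar stands so (horizontal distance between jar_red and reader_pad below 0.016 m and z of jar_red in the frame of reader_pad between -0.004 and 0.004 m and angle between jar_red's own z axis and vertical below 0.1 rad and angle between the x axis of jar_red and the x axis of reader, either way round below 0.28 rad and horizontal distance between jar_red_label and reader_window below 0.08 m and contact force between jar_red and the fingers below 0.1 N and value of joint scan_key above 0.004 m), for 0.05 s.
At the end, for the whole second after the job is handed in: The red-capped jar stands upright (within 6 degrees), released and at rest on the reader's pad, its axis within 16 mm of the pad's centre, its label side towards the window within 16 degrees of square; the key is up again; the other jars and the dishes are within 20 mm of where they started (horizontal distance between jar_red and reader_pad below 0.016 m and z of jar_red in the frame of reader_pad between -0.004 and 0.004 m and angle between jar_red's own z axis and vertical below 0.1 rad and angle between the x axis of jar_red and the x axis of reader, either way round below 0.28 rad and horizontal distance between jar_red_label and reader_window below 0.08 m and contact force between jar_red and the fingers below 0.1 N and linear speed of jar_red below 0.01 m/s and value of joint scan_key below 0.002 m and distance of each of jar_blue, jar_green, dishes from where it was at the start of the episode below 0.02 m); the robot touches nothing.
It fails at once if another jar or the dishes are moved more than 20 mm (distance of any of jar_blue, jar_green, dishes from where it was at the start of the episode above 0.02 m).
It fails at once if the red-capped jar is tipped by more than 35 degrees (angle between jar_red's own z axis and vertical above 0.61 rad).
It fails at once if the red-capped jar is let go with its underside more than 30 mm above the bench (16 mm above the pad) (height (world z) of jar_red above 0.03 m and contact force between jar_red and the fingers below 0.05 N).
It also fails if it takes over 40 s, if anything falls off the work surface, if the arm or the gripper's body presses on something with over 40 N, if the wrist force passes 120 N, or if a joint passes its speed limit or range.

## Working session

There is one attempt and no reset: what is moved stays moved. The work goes in short steps, Python scripts to look and compute and a shell command to move; the robot and the scene stay as the last step left them, time stands still between calls to the robot, and variables do not carry over. Pictures are saved under pics/ and viewed, at most 10 in all, crops included, and the job is handed in when it is done.

```bash
mkdir -p pics; ls; python3 - <<'E'
from workcell import arm
import cv2, numpy as np
s=arm.state(); print(s['time_s'],s['ee_pos'],s['tool_rot'])
ims=[]
for c in ['scene','side']:
    im=arm.grab_frame(c); cv2.imwrite(f'pics/{c}0.png',im[:,:,::-1]); ims.append(im)
    m=arm.camera_model(c); R=np.array(m['R']);t=np.array(m['t'])
    print(c,'campos',(-R.T@t).round(3))
    for l in ['jar_red','reader','reader_pad','scan_key_top','reader_window','jar_red_label','dishes']:
        for d in arm.landmark_of(c,l):
            p=np.array(d['position']);u=np.array(m['camera_matrix'])@p
            print(l,round(d['conf'],2),(R.T@(p-t)).round(3),(u[:2]/u[2]).round())
E
```

```text
pics
0.0 [ 0.23904315 -0.49494953  0.23074458] [ 9.74816080e-01  2.23009518e-01 -7.76213472e-05 -5.98775934e-04]
scene campos [1.093 0.083 0.815]
jar_red 0.77 [0.45  0.152 0.002] [299. 220.]
reader 0.79 [ 0.46  -0.065 -0.002] [224. 220.]
reader 0.77 [ 0.287 -0.35   0.002] [144. 172.]
reader 0.76 [ 0.749 -0.041  0.   ] [218. 316.]
reader 0.65 [0.19  0.331 0.002] [353. 162.]
reader_pad 0.97 [ 0.468 -0.061  0.017] [225. 218.]
reader_pad 0.89 [0.195 0.332 0.008] [354. 161.]
reader_pad 0.88 [ 0.741 -0.042  0.016] [217. 310.]
reader_pad 0.64 [0.436 0.179 0.027] [309. 211.]
reader_pad 0.6 [ 0.282 -0.35   0.016] [144. 168.]
scan_key_top 0.74 [ 0.791 -0.157  0.107] [155. 310.]
scan_key_top 0.47 [ 0.533 -0.166  0.109] [178. 213.]
scan_key_top 0.41 [0.26  0.233 0.11 ] [329. 149.]
scan_key_top 0.34 [ 0.708  0.388 -0.001] [400. 312.]
scan_key_top 0.24 [ 0.508 -0.131  0.046] [196. 221.]
reader_window 0.97 [ 0.775 -0.115  0.046] [181. 316.]
reader_window 0.94 [0.239 0.267 0.046] [336. 161.]
reader_window 0.73 [ 0.509 -0.129  0.045] [197. 222.]
reader_window 0.57 [ 0.343 -0.434  0.054] [108. 172.]
r
[... 378 characters left out ...]
6 [ 0.189  0.328 -0.002] [265. 327.]
reader 0.62 [ 0.747 -0.044  0.   ] [210. 174.]
reader_pad 0.76 [0.191 0.332 0.016] [263. 324.]
reader_pad 0.72 [ 0.745 -0.043  0.018] [209. 171.]
reader_pad 0.72 [ 0.286 -0.356  0.022] [361. 177.]
reader_pad 0.58 [ 0.465 -0.063  0.015] [272. 201.]
scan_key_top 0.64 [ 0.53  -0.166  0.111] [276. 158.]
scan_key_top 0.58 [0.264 0.233 0.113] [265. 266.]
scan_key_top 0.49 [ 0.793 -0.155  0.11 ] [218. 131.]
reader_window 0.83 [ 0.509 -0.132  0.045] [275. 179.]
reader_window 0.82 [ 0.776 -0.123  0.051] [217. 150.]
reader_window 0.82 [ 0.349 -0.441  0.061] [359. 151.]
jar_red_label 0.87 [0.438 0.176 0.032] [233. 243.]
dishes 0.61 [ 0.709  0.386 -0.004] [126. 250.]
```

View pics/scene0.png

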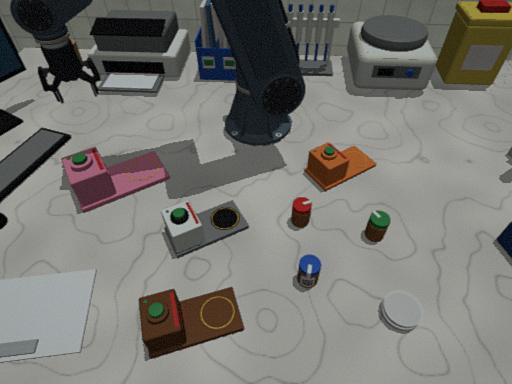

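View pics/side0.png

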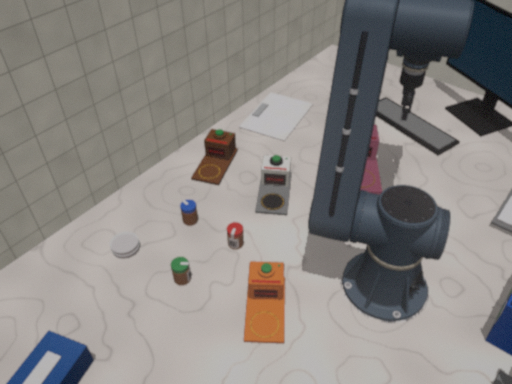

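The scene picture shows these candidates:
- **Reader-shaped:** pink (115,180), white/grey (205,225), brown (190,320), orange (340,165).
- **Jars:** red cap (301,212), blue cap (309,270), green cap (377,225).

I choose the white-headed reader with the grey base and black pad at (205,225), and the red-capped jar at (301,212). Next I check both in one crop.

```bash
cat > h.py <<'E'
from workcell import arm
import numpy as np, cv2
from scipy.spatial.transform import Rotation as Ro
def go(x,y,z,yaw):
    "remaining shift (units of 30 mm, current tool axes) and az (units of 6 deg); yaw = world angle of tool x, tool down"
    s=arm.state(); R=Ro.from_quat(s['tool_rot'])
    d=R.inv().apply(np.array([x,y,z])-s['ee_pos'])/.03
    a=np.radians(yaw); T=Ro.from_matrix(np.array([[np.cos(a),np.sin(a),0],[np.sin(a),-np.cos(a),0],[0,0,-1]]).T)
    r=np.degrees((R.inv()*T).as_rotvec())/6
    print('t',round(s['time_s'],2),'ee',np.round(s['ee_pos'],4),'j6',np.degrees(s['joint_positions'][5]).round(1),'w',round(s['width'],4),'shift',d.round(2),'turn',r.round(2))
def look(c,labels,name=None):
    m=arm.camera_model(c); im=arm.grab_frame(c); R=np.array(m['R']);t=np.array(m['t'])
    if name: cv2.imwrite(f'pics/{name}.png',im[:,:,::-1])
    for l in labels:
        for d in arm.landmark_of(c,l):
            p=np.array(d['position']);u=np.array(m['camera_matrix'])@p
            print(c,l,round(d['conf'],2),(R.T@(p-t)).round(4),(u[:2]/u[2]).round())
    return im,m
E
python3 - <<'E'
from h import *
im=cv2.imread('pics/scene0.png'); cv2.imwrite('pics/crop0.png',cv2.resize(im[180:300,150:350],None,fx=4,fy=4,interpolation=cv2.INTER_CUBIC))
m=arm.camera_model('wrist');R=np.array(m['R']);t=np.array(m['t']);s=arm.state()
T=Ro.from_quat(s['tool_rot']).inv()
print('cam in tool',T.apply(-R.T@t-s['ee_pos']).round(3),'fwd',T.apply(R[2]).round(3))
go(.449,.152,.23,112)
E
```

```text
cam in tool [ 0.073 -0.    -0.143] fwd [-0.292  0.     0.956]
t 0.8 ee [ 0.2391 -0.4952  0.2313] j6 -4.8 w 0.0854 shift [ 15.68 -16.39   0.04] turn [ -0.    -0.   -14.37]
```

View pics/crop0.png

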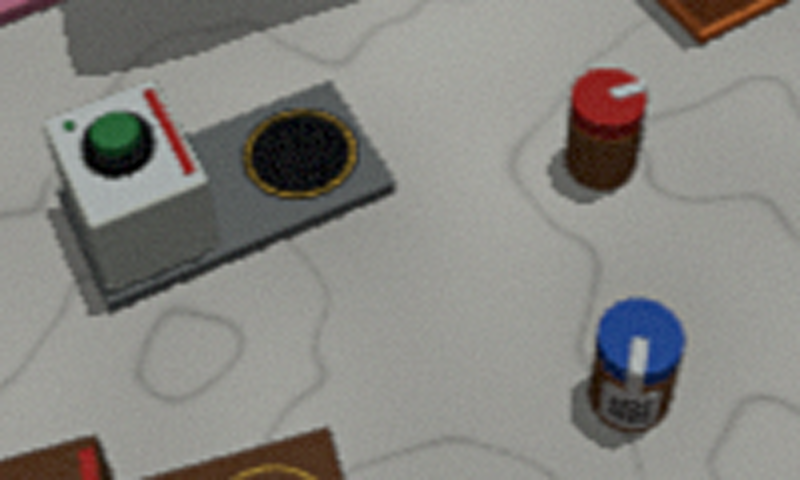

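The crop confirms both: the white reader with the black, yellow-ringed pad at crop (300,153), and the red-capped jar at (605,130), its strip pointing right (+y, away from the reader). Moving to hover.

```bash
python3 -m crank '[{"x":0.92,"y":-0.96},{"x":0.92,"y":-0.96},{"x":0.92,"y":-0.96},{"x":0.92,"y":-0.96},{"x":0.92,"y":-0.96},{"x":0.92,"y":-0.96},{"x":0.92,"y":-0.96},{"x":0.92,"y":-0.96},{"x":0.92,"y":-0.96},{"x":0.92,"y":-0.96},{"x":0.92,"y":-0.96},{"x":0.92,"y":-0.96}]' 1 && python3 -m crank '[{"x":0.92,"y":-0.96},{"x":0.92,"y":-0.96},{"x":0.92,"y":-0.96},{"x":0.92,"y":-0.96},{"x":0.92,"y":-0.96},{"az":-1},{"az":-1},{"az":-1},{"az":-1},{"az":-1},{"az":-1},{"az":-1}]' && python3 -m crank '[{"az":-1},{"az":-1},{"az":-1},{"az":-1},{"az":-1},{"az":-1},{"az":-1},{"az":-0.4},{}]'
python3 - <<'E'
from h import *
look('wrist',['jar_red','jar_red_label'],'w1')
go(.449,.152,.23,112)
E
```

```text
t 0.95 ee [ 0.2392 -0.4952  0.2313] j6 -4.8 w 0.0848 shift [ 15.68 -16.39   0.04] turn [ -0.    -0.   -14.37]validation failed for argument at $[0]...
```

View pics/w1.png

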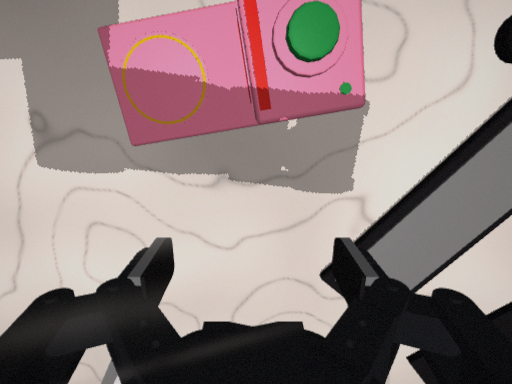

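The call was refused, so the arm hasn't moved; this view is still of the pink look-alike. Rows probably need all six numbers.

```bash
python3 -m crank '[{"x":0.92,"y":-0.96,"z":0,"ax":0,"ay":0,"az":0},{"x":0.92,"y":-0.96,"z":0,"ax":0,"ay":0,"az":0},{"x":0.92,"y":-0.96,"z":0,"ax":0,"ay":0,"az":0},{"x":0.92,"y":-0.96,"z":0,"ax":0,"ay":0,"az":0},{"x":0.92,"y":-0.96,"z":0,"ax":0,"ay":0,"az":0},{"x":0.92,"y":-0.96,"z":0,"ax":0,"ay":0,"az":0},{"x":0.92,"y":-0.96,"z":0,"ax":0,"ay":0,"az":0},{"x":0.92,"y":-0.96,"z":0,"ax":0,"ay":0,"az":0},{"x":0.92,"y":-0.96,"z":0,"ax":0,"ay":0,"az":0},{"x":0.92,"y":-0.96,"z":0,"ax":0,"ay":0,"az":0},{"x":0.92,"y":-0.96,"z":0,"ax":0,"ay":0,"az":0},{"x":0.92,"y":-0.96,"z":0,"ax":0,"ay":0,"az":0}]' 1 && python3 -m crank '[{"x":0.92,"y":-0.96,"z":0,"ax":0,"ay":0,"az":0},{"x":0.92,"y":-0.96,"z":0,"ax":0,"ay":0,"az":0},{"x":0.92,"y":-0.96,"z":0,"ax":0,"ay":0,"az":0},{"x":0.92,"y":-0.96,"z":0,"ax":0,"ay":0,"az":0},{"x":0.92,"y":-0.96,"z":0,"ax":0,"ay":0,"az":0},{"x":0,"y":0,"z":0,"ax":0,"ay":0,"az":-1},{"x":0,"y":0,"z":0,"ax":0,"ay":0,"az":-1},{"x":0,"y":0,"z":0,"ax":0,"ay":0,"az":-1},{"x":0,"y":0,"z":0,"ax":0,"ay":0,"az":-1},{"x":0,"y":0,"z":0,"ax":0,"ay":0,"az":-1},{"x":0,"y":0,"z":0,"ax":0,"ay":0,"az":-1},{"x":0,"y":0,"z":0,"ax":0,"ay":0,"az":-1}]' && python3 -m crank '[{"x":0,"y":0,"z":0,"ax":0,"ay":0,"az":-1},{"x":0,"y":0,"z":0,"ax":0,"ay":0,"az":-1},{"x":0,"y":0,"z":0,"ax":0,"ay":0,"az":-1},{"x":0,"y":0,"z":0,"ax":0,"ay":0,"az":-1},{"x":0,"y":0,"z":0,"ax":0,"ay":0,"az":-1},{"x":0,"y":0,"z":0,"ax":0,"ay":0,"az":-1},{"x":0,"y":0,"z":0,"ax":0,"ay":0,"az":-1},{"x":0,"y":0,"z":0,"ax":0,"ay":0,"az":-0.4},{"x":0,"y":0,"z":0,"ax":0,"ay":0,"az":0}]'
python3 - <<'E'
from h import *
look('wrist',['jar_red','jar_red_label'],'w2')
go(.449,.152,.23,112)
E
```

```text
time_s: 1.95
ee_pos: [0.3874, -0.0381, 0.2316]
tool_rot: [0.975, 0.223, 0.0, 0.0]
contact_force: [1.2, -1.1, 0.6]
width: 0.0852
grip_force: 0.0
time_s: 2.95
ee_pos: [0.4488, 0.1497, 0.2313]
tool_rot: [0.829, 0.56, 0.0, -0.0]
contact_force: [0.1, 0.4, -0.1]
width: 0.0853
grip_force: 0.0
time_s: 3.7
ee_pos: [0.4488, 0.1496, 0.2313]
tool_rot: [0.557, 0.83, 0.0, 0.0]
contact_force: [-0.3, -0.4, 0.2]
width: 0.0852
grip_force: 0.0
wrist jar_red 0.77 [ 0.4515  0.1559 -0.0012] [257. 159.]
wrist jar_red_label 0.78 [0.4377 0.1741 0.0276] [253. 146.]
t 3.85 ee [0.4488 0.1496 0.2313] j6 -9.3 w 0.0853 shift [0.07 0.04 0.04] turn [ 0.   -0.    0.01]
```

View pics/w2.png

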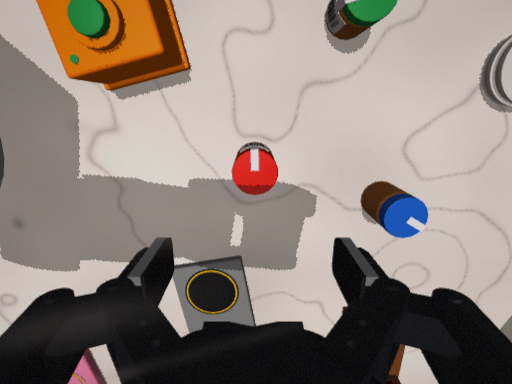

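The wrist view shows the red cap at (255,170) with its white strip pointing up the image, along tool x. The real pad is at (212,291) and the blue and green jars are clear of it. I'll measure the cap, strip and pad by colour on known heights.

```bash
cat >> h.py <<'E'
def ray(m,px,z):
    K=np.array(m['camera_matrix']);R=np.array(m['R']);t=np.array(m['t'])
    px=np.atleast_2d(px).astype(float); d=(np.c_[px,np.ones(len(px))]@np.linalg.inv(K).T)@R; c=-R.T@t
    return (c+d*((z-c[2])/d[:,2])[:,None])[:,:2]
def red_cap(im,m,z,near,rad=.06):
    i=im.astype(int); ok=(i[...,0]>110)&(i[...,0]>2*i[...,1])&(i[...,0]>2*i[...,2])
    n,l,st,cen=cv2.connectedComponentsWithStats(ok.astype(np.uint8))
    ks=[k for k in range(1,n) if st[k,4]>60 and np.linalg.norm(ray(m,cen[k],z)[0]-near)<rad]
    k=max(ks,key=lambda k:st[k,4]); ys,xs=np.where(l==k)
    hull=cv2.convexHull(np.c_[xs,ys].astype(np.int32)); M=np.zeros(ok.shape,np.uint8); cv2.fillConvexPoly(M,hull,1)
    w=(M>0)&(i.min(2)>110); ys,xs=np.where(w); s=ray(m,np.c_[xs,ys],z).mean(0)
    H=ray(m,hull[:,0],z); c,r=cv2.minEnclosingCircle(H.astype(np.float32)); c=np.array(c)
    print('cap centre',c.round(4),'r',round(r,4),'strip px',w.sum(),'angle',np.degrees(np.arctan2(*(s-c)[::-1])).round(1),'strip r',np.linalg.norm(s-c).round(4))
E
python3 - <<'E'
from h import *
im=cv2.imread('pics/w2.png')[:,:,::-1]; m=arm.camera_model('wrist')
red_cap(im,m,.075,(.449,.152))
im=cv2.imread('pics/scene0.png')[:,:,::-1]; m=arm.camera_model('scene'); red_cap(im,m,.075,(.449,.152))
i=im.astype(int)
def pts(mask,z,c,r):
    ys,xs=np.where(mask); P=ray(m,np.c_[xs,ys],z); return P[np.linalg.norm(P-c,axis=1)<r]
Y=pts((i[...,0]>i[...,2]+40)&(i[...,1]>i[...,2]+25),.014,(.466,-.062),.055)
print('pad',len(Y),cv2.fitEllipse(Y.astype(np.float32)))
G=pts((i[...,1]>i[...,0]+25)&(i[...,1]>i[...,2]+15),.109,(.53,-.166),.028); print('key',len(G),G.mean(0).round(4))
S=pts((i[...,0]>130)&(i[...,0]>2*i[...,1]),.09,(.515,-.14),.07); print('stripe',len(S),S.mean(0).round(4),cv2.fitLine(S.astype(np.float32),cv2.DIST_L2,0,.01,.01).ravel().round(3))
im2,ms=arm.grab_frame('side'),arm.camera_model('side')
m=ms;i=im2.astype(int)
Y=pts((i[...,0]>i[...,2]+40)&(i[...,1]>i[...,2]+25),.014,(.466,-.062),.055); print('side pad',len(Y),Y.mean(0))
G=pts((i[...,1]>i[...,0]+25)&(i[...,1]>i[...,2]+15),.109,(.53,-.166),.028); print('side key',len(G),G.mean(0).round(4))
E
```

```text
cap centre [0.4482 0.1536] r 0.0262 strip px 188 angle 114.9 strip r 0.0135
cap centre [0.4504 0.1523] r 0.025 strip px 17 angle 119.4 strip r 0.0141
pad 95 ((0.4649556577205658, -0.0619753934442997), (0.07508242130279541, 0.07633797824382782), 108.7439956665039)
key 111 [ 0.5319 -0.1649]
stripe 39 [ 0.5138 -0.1357] [ 0.85   0.526  0.514 -0.136]
side pad 30 [ 0.46032692 -0.05759006]
side key 50 [ 0.5305 -0.1652]
```

The measurements fit the sizes given: cap radius 26 mm, key 122 mm from the pad and behind it.
- **Jar:** (0.449, 0.153), label at 115°.
- **Pad:** (0.465, -0.062), reader x at 122°.

So the jar must turn -173°. Descending and gripping.

```bash
python3 -m crank '[{"x":0.1,"y":0.05,"z":0.5,"ax":0,"ay":0,"az":0},{"x":0,"y":0,"z":1,"ax":0,"ay":0,"az":0},{"x":0,"y":0,"z":1,"ax":0,"ay":0,"az":0},{"x":0,"y":0,"z":1,"ax":0,"ay":0,"az":0},{"x":0,"y":0,"z":1,"ax":0,"ay":0,"az":0},{"x":0,"y":0,"z":1,"ax":0,"ay":0,"az":0},{"x":0,"y":0,"z":0.9,"ax":0,"ay":0,"az":0},{"x":0,"y":0,"z":0.47,"ax":0,"ay":0,"az":0},{"x":0,"y":0,"z":0,"ax":0,"ay":0,"az":0}]' 1
python3 -m crank '[{"x":0,"y":0,"z":0,"ax":0,"ay":0,"az":0},{"x":0,"y":0,"z":0,"ax":0,"ay":0,"az":0},{"x":0,"y":0,"z":0,"ax":0,"ay":0,"az":0},{"x":0,"y":0,"z":0,"ax":0,"ay":0,"az":0},{"x":0,"y":0,"z":0,"ax":0,"ay":0,"az":0},{"x":0,"y":0,"z":0,"ax":0,"ay":0,"az":0},{"x":0,"y":0,"z":0,"ax":0,"ay":0,"az":0},{"x":0,"y":0,"z":0,"ax":0,"ay":0,"az":0},{"x":0,"y":0,"z":0,"ax":0,"ay":0,"az":0},{"x":0,"y":0,"z":0,"ax":0,"ay":0,"az":0}]' 0.3
```

```text
time_s: 4.65
ee_pos: [0.4475, 0.1526, 0.0226]
tool_rot: [0.558, 0.83, -0.002, -0.002]
contact_force: [-1.1, -0.1, -0.0]
width: 0.0856
grip_force: 0.0
time_s: 5.48
ee_pos: [0.4499, 0.1532, 0.0267]
tool_rot: [0.558, 0.83, 0.001, 0.001]
contact_force: [-1.0, -0.4, 5.6]
width: 0.0518
grip_force: 62.0
```

```bash
python3 -m crank '[{"x":0,"y":0,"z":-0.3,"ax":0,"ay":0,"az":0},{"x":0,"y":0,"z":-0.7,"ax":0,"ay":0,"az":0},{"x":0,"y":0,"z":-0.8,"ax":0,"ay":0,"az":0},{"x":0,"y":0,"z":-0.6,"ax":0,"ay":0,"az":0},{"x":0,"y":0,"z":-0.2,"ax":0,"ay":0,"az":0},{"x":0,"y":0,"z":0,"ax":0,"ay":0,"az":0}]'
python3 - <<'E'
from h import *
go(.465,-.062,.1,-61)
E
```

```text
time_s: 5.98
ee_pos: [0.45, 0.1532, 0.1052]
tool_rot: [0.558, 0.83, 0.001, 0.001]
contact_force: [0.3, 0.6, -2.1]
width: 0.0518
grip_force: 63.0
t 5.98 ee [0.45   0.1532 0.1052] j6 -9.0 w 0.0518 shift [-6.83 -2.24  0.17] turn [ 1.000e-02 -5.000e-02  2.886e+01]
```

```bash
python3 -m crank '[{"x":-0.35,"y":-0.12,"z":0,"ax":0,"ay":0,"az":0.5},{"x":-0.7,"y":-0.23,"z":0,"ax":0,"ay":0,"az":0},{"x":-0.9,"y":-0.3,"z":0,"ax":0,"ay":0,"az":0},{"x":-0.9,"y":-0.3,"z":0,"ax":0,"ay":0,"az":0},{"x":-0.9,"y":-0.3,"z":0,"ax":0,"ay":0,"az":0},{"x":-0.9,"y":-0.3,"z":0,"ax":0,"ay":0,"az":0},{"x":-0.9,"y":-0.3,"z":0,"ax":0,"ay":0,"az":0},{"x":-0.7,"y":-0.23,"z":0,"ax":0,"ay":0,"az":0},{"x":-0.4,"y":-0.1,"z":0,"ax":0,"ay":0,"az":0},{"x":0,"y":0,"z":0,"ax":0,"ay":0,"az":0.5},{"x":0,"y":0,"z":0,"ax":0,"ay":0,"az":1},{"x":0,"y":0,"z":0,"ax":0,"ay":0,"az":1}]' && python3 -m crank '[{"x":0,"y":0,"z":0,"ax":0,"ay":0,"az":1},{"x":0,"y":0,"z":0,"ax":0,"ay":0,"az":1},{"x":0,"y":0,"z":0,"ax":0,"ay":0,"az":1},{"x":0,"y":0,"z":0,"ax":0,"ay":0,"az":1},{"x":0,"y":0,"z":0,"ax":0,"ay":0,"az":1},{"x":0,"y":0,"z":0,"ax":0,"ay":0,"az":1},{"x":0,"y":0,"z":0,"ax":0,"ay":0,"az":1},{"x":0,"y":0,"z":0,"ax":0,"ay":0,"az":1},{"x":0,"y":0,"z":0,"ax":0,"ay":0,"az":1},{"x":0,"y":0,"z":0,"ax":0,"ay":0,"az":1},{"x":0,"y":0,"z":0,"ax":0,"ay":0,"az":1},{"x":0,"y":0,"z":0,"ax":0,"ay":0,"az":1}]' && python3 -m crank '[{"x":0,"y":0,"z":0,"ax":0,"ay":0,"az":1},{"x":0,"y":0,"z":0,"ax":0,"ay":0,"az":1},{"x":0,"y":0,"z":0,"ax":0,"ay":0,"az":1},{"x":0,"y":0,"z":0,"ax":0,"ay":0,"az":1},{"x":0,"y":0,"z":0,"ax":0,"ay":0,"az":1},{"x":0,"y":0,"z":0,"ax":0,"ay":0,"az":1},{"x":0,"y":0,"z":0,"ax":0,"ay":0,"az":1},{"x":0,"y":0,"z":0,"ax":0,"ay":0,"az":1},{"x":0,"y":0,"z":0,"ax":0,"ay":0,"az":1},{"x":0,"y":0,"z":0,"ax":0,"ay":0,"az":1},{"x":0,"y":0,"z":0,"ax":0,"ay":0,"az":0.5},{"x":0,"y":0,"z":0,"ax":0,"ay":0,"az":0}]'
python3 - <<'E'
from h import *
go(.465,-.062,.1,-61)
im,m=look('scene',['reader_pad','jar_red'],'s1')
try: red_cap(im,m,.154,(.465,-.062))
except Exception as e: print(e)
im,m=look('wrist',['jar_red','scan_key_top','reader_window'],'w3')
try: red_cap(im,m,.154,(.465,-.062))
except Exception as e: print(e)
cv2.imwrite('pics/both1.png',np.hstack([cv2.resize(cv2.imread('pics/s1.png')[110:270,120:320],(400,320)),cv2.resize(cv2.imread('pics/w3.png'),(400,320))]))
E
```

```text
time_s: 6.98
ee_pos: [0.4528, -0.0571, 0.1023]
tool_rot: [0.683, 0.73, -0.0, -0.001]
contact_force: [-0.5, 0.9, -1.6]
width: 0.0519
grip_force: 63.0
time_s: 7.98
ee_pos: [0.4528, -0.0568, 0.1023]
tool_rot: [0.982, 0.19, -0.001, -0.0]
contact_force: [-0.7, -0.5, -1.0]
width: 0.0516
grip_force: 62.8
time_s: 8.98
ee_pos: [0.4528, -0.0568, 0.1024]
tool_rot: [0.937, -0.35, -0.001, 0.0]
contact_force: [-0.1, -0.4, -1.8]
width: 0.052
grip_force: 62.7
t 8.98 ee [ 0.4528 -0.0568  0.1024] j6 118.0 w 0.052 shift [ 0.42 -0.14  0.08] turn [0.01 0.01 3.34]
scene reader_pad 0.85 [ 0.7394 -0.0449  0.015 ] [216. 309.]
scene reader_pad 0.8 [ 0.4647 -0.0608  0.0169] [225. 217.]
scene reader_pad 0.71 [ 0.4722 -0.0726  0.1034] [218. 199.]
scene reader_pad 0.66 [ 0.2831 -0.3535  0.0164] [143. 168.]
scene reader_pad 0.63 [0.1879 0.3299 0.0108] [353. 159.]
scene jar_red 0.89 [ 0.4516 -0.0565  0.0804] [225. 199.]
max() iterable argument is empty
wrist jar_red 0.85 [ 0.4526 -0.0556  0.0745] [250. 222.]
wrist jar_red 0.52 [ 0.4724 -0.0762  0.1016] [254. 194.]
wrist reader_window 0.6 [ 0.5082 -0.1334  0.047 ] [284.  79.]
cap centre [ 0.4543 -0.0594] r 0.0252 strip px 1194 angle -38.8 strip r 0.0134
```

View pics/both1.png

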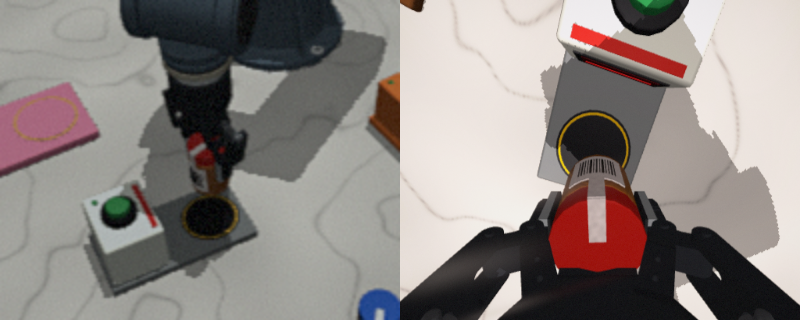

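Left, in the scene view: the jar is held upright above the pad, with its label towards the head. Right, in the wrist view: the strip points towards the window within about 2° of the tool's x axis, and the pad lies just ahead. I still have to turn 20° and shift about 13 mm.

```bash
python3 -m crank '[{"x":0.2,"y":-0.07,"z":0,"ax":0,"ay":0,"az":0},{"x":0.22,"y":-0.07,"z":0,"ax":0,"ay":0,"az":0},{"x":0,"y":0,"z":0,"ax":0,"ay":0,"az":1},{"x":0,"y":0,"z":0,"ax":0,"ay":0,"az":1},{"x":0,"y":0,"z":0,"ax":0,"ay":0,"az":1},{"x":0,"y":0,"z":0,"ax":0,"ay":0,"az":0.34},{"x":0,"y":0,"z":0,"ax":0,"ay":0,"az":0},{"x":0,"y":0,"z":0,"ax":0,"ay":0,"az":0}]'
python3 - <<'E'
from h import *
go(.465,-.062,.0415,-61)
im,m=look('wrist',['jar_red','reader_pad','reader_window','scan_key_top'])
red_cap(im,m,.15,(.465,-.062))
look('scene',['jar_red']);look('side',['jar_red','reader_pad'])
E
```

```text
time_s: 10.0
ee_pos: [0.4661, -0.0622, 0.1032]
tool_rot: [0.863, -0.506, 0.0, -0.0]
contact_force: [0.6, 0.6, -1.6]
width: 0.0519
grip_force: 62.7
t 10.0 ee [ 0.4661 -0.0622  0.1032] j6 137.5 w 0.0519 shift [-0.02  0.03  2.06] turn [-0.   -0.    0.04]
wrist jar_red 0.91 [ 0.4654 -0.06    0.0784] [250. 226.]
wrist reader_pad 0.66 [ 0.4653 -0.0617  0.0107] [252. 193.]
wrist reader_window 0.62 [ 0.5076 -0.1346  0.0465] [250.  93.]
cap centre [ 0.4647 -0.0625] r 0.0264 strip px 1198 angle -58.6 strip r 0.0139
scene jar_red 0.83 [ 0.4647 -0.0613  0.082 ] [223. 202.]
side jar_red 0.76 [ 0.4658 -0.0636  0.0722] [273. 189.]
side reader_pad 0.73 [ 0.7458 -0.0449  0.0157] [210. 171.]
side reader_pad 0.68 [ 0.4656 -0.0668  0.0122] [273. 201.]
side reader_pad 0.6 [0.1896 0.3296 0.0169] [265. 323.]
```

```bash
python3 -m crank '[{"x":0,"y":0,"z":0.5,"ax":0,"ay":0,"az":0},{"x":0,"y":0,"z":0.7,"ax":0,"ay":0,"az":0},{"x":0,"y":0,"z":0.5,"ax":0,"ay":0,"az":0},{"x":0,"y":0,"z":0.2,"ax":0,"ay":0,"az":0},{"x":0,"y":0,"z":0.05,"ax":0,"ay":0,"az":0},{"x":0,"y":0,"z":0,"ax":0,"ay":0,"az":0}]'
python3 -m crank '[{"x":0,"y":0,"z":0.06,"ax":0,"ay":0,"az":0},{"x":0,"y":0,"z":0.03,"ax":0,"ay":0,"az":0},{"x":0,"y":0,"z":0,"ax":0,"ay":0,"az":0}]'
```

```text
time_s: 11.0
ee_pos: [0.4658, -0.062, 0.0448]
tool_rot: [0.862, -0.507, -0.0, 0.0]
contact_force: [-0.4, 0.1, -1.8]
width: 0.0519
grip_force: 62.9
time_s: 11.25
ee_pos: [0.4659, -0.062, 0.0424]
tool_rot: [0.862, -0.507, 0.0, -0.0]
contact_force: [-0.4, -0.4, -1.6]
width: 0.0521
grip_force: 62.9
```

Not in contact yet; small steps down.

```bash
python3 -m crank '[{"x":0,"y":0,"z":0.04,"ax":0,"ay":0,"az":0},{"x":0,"y":0,"z":0,"ax":0,"ay":0,"az":0}]'
python3 -m crank '[{"x":0,"y":0,"z":0.03,"ax":0,"ay":0,"az":0},{"x":0,"y":0,"z":0,"ax":0,"ay":0,"az":0}]'
```

```text
time_s: 11.42
ee_pos: [0.4658, -0.062, 0.0409]
tool_rot: [0.862, -0.507, 0.0, -0.0]
contact_force: [-0.1, 0.4, -0.7]
width: 0.0518
grip_force: 62.9
time_s: 11.58
ee_pos: [0.4658, -0.062, 0.0407]
tool_rot: [0.862, -0.507, 0.0, -0.0]
contact_force: [-3.2, 0.7, 12.9]
width: 0.0521
grip_force: 64.4
```

It is seated: 12.9 N, at the expected height. Releasing.

```bash
python3 -m crank '[{"x":0,"y":0,"z":-0.02,"ax":0,"ay":0,"az":0},{"x":0,"y":0,"z":0,"ax":0,"ay":0,"az":0},{"x":0,"y":0,"z":0,"ax":0,"ay":0,"az":0},{"x":0,"y":0,"z":0,"ax":0,"ay":0,"az":0},{"x":0,"y":0,"z":0,"ax":0,"ay":0,"az":0},{"x":0,"y":0,"z":0,"ax":0,"ay":0,"az":0},{"x":0,"y":0,"z":0,"ax":0,"ay":0,"az":0},{"x":0,"y":0,"z":0,"ax":0,"ay":0,"az":0}]' 1
python3 -m crank '[{"x":0,"y":0,"z":-0.3,"ax":0,"ay":0,"az":0},{"x":0,"y":0,"z":-0.7,"ax":0,"ay":0,"az":0},{"x":0,"y":0,"z":-1,"ax":0,"ay":0,"az":0},{"x":0,"y":0,"z":-1,"ax":0,"ay":0,"az":0},{"x":0,"y":0,"z":-1,"ax":0,"ay":0,"az":0},{"x":0,"y":0,"z":-1,"ax":0,"ay":0,"az":0},{"x":0,"y":0,"z":-0.5,"ax":0,"ay":0,"az":0},{"x":0,"y":0,"z":0,"ax":0,"ay":0,"az":0}]'
python3 - <<'E'
from h import *
im,m=look('wrist',['jar_red','scan_key_top','reader_window'],'w4')
red_cap(im,m,.089,(.465,-.062))
im,m=look('scene',['jar_red'],'s2'); red_cap(im,m,.089,(.465,-.062))
go(.531,-.165,.2,-61)
E
```

```text
time_s: 12.25
ee_pos: [0.4657, -0.062, 0.0405]
tool_rot: [0.862, -0.507, -0.0, 0.0]
contact_force: [0.3, 0.6, -1.6]
width: 0.085
grip_force: 0.0
time_s: 12.92
ee_pos: [0.4671, -0.0623, 0.2095]
tool_rot: [0.862, -0.507, 0.003, -0.001]
contact_force: [-1.0, -0.5, 0.4]
width: 0.0854
grip_force: 0.0
wrist jar_red 0.78 [ 0.4653 -0.0578  0.0141] [252. 172.]
wrist scan_key_top 0.97 [ 0.5261 -0.1613  0.1091] [248.  54.]
wrist reader_window 0.65 [ 0.5094 -0.1353  0.0505] [251.  97.]
cap centre [ 0.465  -0.0628] r 0.026 strip px 187 angle -59.2 strip r 0.0133
scene jar_red 0.73 [ 0.4649 -0.0614  0.0185] [225. 217.]
scene jar_red 0.64 [ 0.5085 -0.1293  0.0455] [197. 222.]Traceback (most recent call last):
  File "<stdin>", line 4, in <module>
  File "h.py", line 27, in red_cap
    k=max(ks,key=lambda k:st[k,4]); ys,xs=np.where(l==k)
ValueError: max() iterable argument is empty
```

View pics/w4.png

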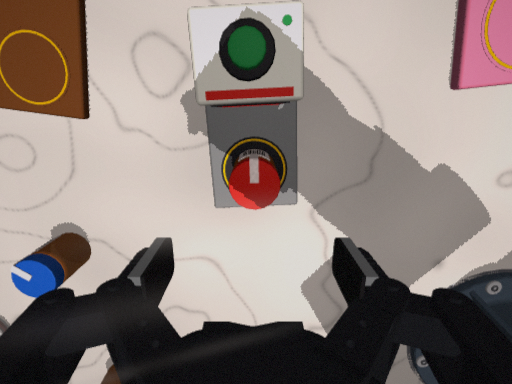

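The jar stands on the pad at (254,182), with its strip and label towards the window: centre within 1 mm of the pad's, angle within about 1.5°. The green key is at (247,47). I'll shut the fingers and go over the key.

```bash
python3 -m crank '[{"x":0.3,"y":0,"z":0,"ax":0,"ay":0,"az":0},{"x":0.7,"y":-0.05,"z":0,"ax":0,"ay":0,"az":0},{"x":0.9,"y":-0.05,"z":0,"ax":0,"ay":0,"az":0},{"x":0.9,"y":-0.05,"z":0,"ax":0,"ay":0,"az":0},{"x":0.8,"y":-0.02,"z":0,"ax":0,"ay":0,"az":0},{"x":0.4,"y":0,"z":0,"ax":0,"ay":0,"az":0},{"x":0,"y":0,"z":0,"ax":0,"ay":0,"az":0},{"x":0,"y":0,"z":0,"ax":0,"ay":0,"az":0},{"x":0,"y":0,"z":0,"ax":0,"ay":0,"az":0},{"x":0,"y":0,"z":0,"ax":0,"ay":0,"az":0}]' 0
python3 - <<'E'
from h import *
go(.530,-.165,.125,-61)
E
```

```text
time_s: 14.05
ee_pos: [0.5281, -0.1635, 0.2055]
tool_rot: [0.862, -0.506, -0.0, -0.0]
contact_force: [1.1, 0.4, -0.0]
width: -0.0002
grip_force: 0.0
t 14.05 ee [ 0.5281 -0.1635  0.2055] j6 128.8 w -0.0002 shift [ 0.08 -0.03  2.68] turn [0.   0.   0.03]
```

```bash
python3 -m crank '[{"x":0.08,"y":-0.03,"z":0.5,"ax":0,"ay":0,"az":0},{"x":0,"y":0,"z":0.8,"ax":0,"ay":0,"az":0},{"x":0,"y":0,"z":0.8,"ax":0,"ay":0,"az":0},{"x":0,"y":0,"z":0.5,"ax":0,"ay":0,"az":0},{"x":0,"y":0,"z":0.15,"ax":0,"ay":0,"az":0},{"x":0,"y":0,"z":0,"ax":0,"ay":0,"az":0}]'
python3 -m crank '[{"x":0,"y":0,"z":0.1,"ax":0,"ay":0,"az":0},{"x":0,"y":0,"z":0.1,"ax":0,"ay":0,"az":0},{"x":0,"y":0,"z":0.1,"ax":0,"ay":0,"az":0},{"x":0,"y":0,"z":0,"ax":0,"ay":0,"az":0}]'
```

```text
time_s: 14.55
ee_pos: [0.5299, -0.1652, 0.1223]
tool_rot: [0.862, -0.506, -0.001, 0.0]
contact_force: [-0.0, 0.2, 0.1]
width: -0.0002
grip_force: 0.0
time_s: 14.88
ee_pos: [0.5305, -0.1659, 0.114]
tool_rot: [0.862, -0.507, 0.0, -0.0]
contact_force: [0.2, -0.1, -0.1]
width: 0.0004
grip_force: 0.0
```

```bash
python3 -m crank '[{"x":0,"y":0,"z":0.1,"ax":0,"ay":0,"az":0},{"x":0,"y":0,"z":0.07,"ax":0,"ay":0,"az":0},{"x":0,"y":0,"z":0,"ax":0,"ay":0,"az":0}]'
python3 -m crank '[{"x":0,"y":0,"z":0.08,"ax":0,"ay":0,"az":0},{"x":0,"y":0,"z":0,"ax":0,"ay":0,"az":0}]'
```

```text
time_s: 15.13
ee_pos: [0.5308, -0.1661, 0.1089]
tool_rot: [0.862, -0.507, 0.0, -0.0]
contact_force: [0.6, 0.3, 2.9]
width: 0.0
grip_force: 1.6
time_s: 15.3
ee_pos: [0.5308, -0.1661, 0.1066]
tool_rot: [0.862, -0.507, 0.0, -0.0]
contact_force: [0.1, -0.3, 5.2]
width: 0.0001
grip_force: 2.3
```

```bash
python3 -m crank '[{"x":0,"y":0,"z":0.06,"ax":0,"ay":0,"az":0},{"x":0,"y":0,"z":0,"ax":0,"ay":0,"az":0}]'
python3 -m crank '[{"x":0,"y":0,"z":0.05,"ax":0,"ay":0,"az":0},{"x":0,"y":0,"z":0,"ax":0,"ay":0,"az":0}]'
```

```text
time_s: 15.47
ee_pos: [0.5309, -0.1661, 0.1059]
tool_rot: [0.862, -0.507, 0.0, -0.0]
contact_force: [-3.2, 0.9, 14.6]
width: -0.0001
grip_force: 7.0
time_s: 15.63
ee_pos: [0.531, -0.1662, 0.1056]
tool_rot: [0.862, -0.506, 0.001, -0.0]
contact_force: [-8.7, 3.4, 28.8]
width: 0.0001
grip_force: 14.5
```

The force rises from 3 N to 5 N and then hits a hard stop at about 0.106, some 6 mm below first touch, so the key is right down. Retracting.

```bash
python3 -m crank '[{"x":0,"y":0,"z":-0.15,"ax":0,"ay":0,"az":0},{"x":0,"y":0,"z":-0.3,"ax":0,"ay":0,"az":0},{"x":0,"y":0,"z":-0.8,"ax":0,"ay":0,"az":0},{"x":0,"y":0,"z":-1,"ax":0,"ay":0,"az":0},{"x":0,"y":0,"z":-1,"ax":0,"ay":0,"az":0},{"x":-0.8,"y":0,"z":-0.6,"ax":0,"ay":0,"az":0},{"x":-0.8,"y":0,"z":0,"ax":0,"ay":0,"az":0},{"x":-0.8,"y":0,"z":0,"ax":0,"ay":0,"az":0},{"x":-0.8,"y":0,"z":0,"ax":0,"ay":0,"az":0},{"x":-0.4,"y":0,"z":0,"ax":0,"ay":0,"az":0},{"x":0,"y":0,"z":0,"ax":0,"ay":0,"az":0},{"x":0,"y":0,"z":0,"ax":0,"ay":0,"az":0}]'
python3 - <<'E'
from h import *
im,m=look('wrist',['jar_red','scan_key_top'],'w5')
red_cap(im,m,.089,(.465,-.062))
look('scene',['jar_red','jar_blue','jar_green','dishes'],'s3')
cv2.imwrite('pics/both2.png',np.hstack([cv2.resize(cv2.imread('pics/s3.png'),(400,300)),cv2.resize(cv2.imread('pics/w5.png'),(400,300))]))
E
```

```text
time_s: 16.63
ee_pos: [0.4782, -0.0717, 0.2189]
tool_rot: [0.862, -0.506, 0.0, 0.0]
contact_force: [-0.5, -0.6, 0.6]
width: 0.0002
grip_force: 0.0
wrist jar_red 0.68 [ 0.4678 -0.0591  0.0166] [254. 179.]
wrist scan_key_top 0.69 [ 0.5252 -0.1632  0.1107] [255.  72.]
cap centre [ 0.4653 -0.063 ] r 0.026 strip px 199 angle -60.5 strip r 0.0124
scene jar_red 0.86 [ 0.4647 -0.0643  0.0189] [224. 216.]
scene jar_blue 0.64 [ 0.635   0.1729 -0.0019] [308. 279.]
scene jar_green 0.96 [0.4829 0.3581 0.0015] [374. 233.]
scene dishes 0.71 [0.7087 0.3849 0.0008] [398. 312.]
```

View pics/both2.png

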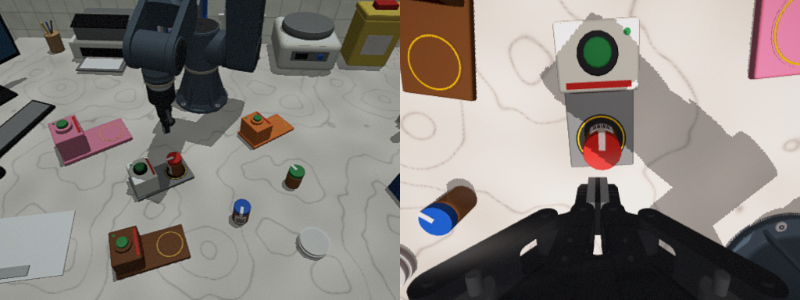

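The jar stands on the pad at (600,150) with its label to the window, the key at (597,52) is up and the other things haven't moved. Handing in.

```bash
python3 -c "
from workcell import arm
print(arm.finish_job())"
```

```text
the job is handed in; nothing more can be done
None
```

The red-capped jar stands released on the reader's pad, by my measurements within about 1 mm of its centre and 3° of square to the window; the scan key was pressed to its stop and came up again, the other jars and the dishes show no movement, and the job is handed in (no verdict was returned).

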